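# Screw the large hose barb into the clamped launcher coupling

## Task

The vice holds the white coupling of a toy air-rocket launcher, with a rubber washer on its rim. Pick up the larger of the two black hose barbs, stand it upright in the coupling and screw it down clockwise until you feel its flange bear on the washer, then give it a quarter turn more, no further, and let go. Do not force it or crush the washer, and leave the other things where they lie.

Things in the scene. Friction and masses are not known exactly. Their poses are not given: they have to be found in the camera images.
- barb: The larger black hose barb, standing on its threaded end. Origin: centre of that end, z up its axis. Upward from it: thread 21.8 mm long, flange 50 mm across and 5 mm thick, hexagon, barbed tail 22 mm across; 76.8 mm high in all, about 80 g. When turned clockwise under load it holds its place when let go; it does not turn back by itself.
- barb_hex (a point): Middle of the larger barb's hexagon, the place to grip: 42 mm across flats, 24 mm high, on the axis 38.8 mm above the threaded end. Flat normals lie at 0, 60, 120... degrees from the barb's x axis. The tail rises 38 mm above this point.
- barb_thread (a point): Middle of the larger barb's two opposite thread ridges (each 60 degrees long, 3.1 mm thick, 37.6 mm across, on a 28.6 mm core), 6.3 mm above the threaded end. Right-hand, two-start, 15 mm down per full clockwise turn, 1.3 mm axial play. Let down straight at any angle, the ridges rest on the coupling's with the flange 1 to 10 mm above the washer.
- barb_flange (a point): Point on the larger barb's axis at its flange's underside, 21.8 mm above the threaded end. From the first rest the flange meets the washer after some 60 to 270 degrees. Running down takes under 0.07 N m if not pushed hard; from the washer on the torque climbs, past 0.09 N m within about 30 degrees, to 0.2 to 0.6 N m.
- vice: Grey bench vice fixed to the table, jaws 88 mm wide, holding the white coupling. Origin: on the table under the middle of the jaws' gap, z up, x from the moving jaw (screw and handle reach out to 175 mm on the -x side) to the fixed jaw. Coupling and washer count as parts of the vice.
- jaw_top (a point): Point 105 mm above the table, level with the jaws' top, on the coupling's upright axis. Coupling: 53 mm across, bore 40 mm, thread crests 31 mm. It was clamped by hand: its rim is 7 to 19 mm above this point and its thread begins at any angle, neither is measured. On the rim a black rubber washer, 51 mm across, hole 41 mm, 8 mm thick, gives 1 mm per 5 N.
- small_barb: Smaller black hose barb, standing, not wanted: hexagon 27 mm across flats, 68.8 mm high. Origin: centre of its underside.
- elbow: White plastic 90-degree pipe elbow lying flat, legs 48 mm long and 40 mm thick along its x and y. Origin: under the meeting point of the legs, on the table.
- car_red: Red toy car, 75 x 34 x 30 mm. Origin: centre of its underside, x lengthwise.
- car_blue: Blue toy car, 75 x 34 x 30 mm. Origin: centre of its underside, x lengthwise.
- bowl: White ceramic bowl, 110 mm across, 45 mm high. Origin: centre of its underside.
- toy_ring: Orange plastic toy ring lying flat, 68 mm across, 14 mm high. Origin: centre of its underside.
- rod: Steel rod 7 mm thick, 300 mm long, lying along its x, a rubber tip at one end. Origin: its middle, on the table.
- screwdriver: Black screwdriver, 200 mm long, lying along its x, handle 26 mm thick at -x. Origin: its middle, on the table.
Things that resemble listed ones, but are neither listed nor needed, are in the scene too. Leave any green or turquoise look-alike of the barb alone.

How it is judged:
By the outcome, as a careful person would: the job done as asked, in the order asked, and still so for the second after the job is handed in, with the robot touching nothing.
It also fails if it takes over 72 s, if anything falls off the work surface, if the arm or the gripper's body presses on something with over 40 N, if the wrist force passes 120 N, or if a joint passes its speed limit or range.

## Robot

A 6-joint arm with a two-finger parallel gripper is mounted at the origin on the work surface. World frame = base frame: x ahead of the robot, y to its left, z up, the work surface at z = 0. Lengths are in m, angles in rad, forces in N, time in s.
With the tool pointing down it reaches from about 0.325 to 0.775 m from the base axis. Payload 9.3 kg.
Tool frame: the origin (TCP) lies at the very end of the fingers, on their centre line; the grasp point (between the pads) lies 19 mm behind it; z points along the fingers, y is the direction in which the jaws open and shut (so a half turn about z gives the same grasp; the last joint's range is limited). The gripper opens to 85 mm and grips with 20 to 120 N. Pads are 22 mm wide; open, the fingers measure 114 mm over their backs; the gripper's body (76 mm by 85 mm) begins 54 mm behind the grasp point. The pads swing forward as they close: fully open they stand 13 mm farther back than shut.
Start: joints at [-1.389, 0.259, 0.021, 1.334, 0, 1.418], TCP at [0.181, -0.519, 0.231] pointing down, gripper open.
Joint ranges: [-3.04, 3.04], [-0.91, 1.82], [-1.04, 1.36], [-1.92, 1.95], [-1.52, 1.45], [-3.14, 3.14]. Speed limits (rad/s): [2.22, 2.22, 2.79, 3.14, 3.14, 3.14].

## Interface

Orientations are given as a unit quaternion [w, x, y, z].
In Python, from rig import manip gives the robot as it stands.
- The arm moves only by the shell command python3 -m handwheel 'ROWS' [FORCE]. ROWS is text: rows parted by semicolons, each of 7 numbers parted by spaces: the opening, from 0 (shut) to 1 (fully open), then the shift along the tool's x, y, z in cm, then the turn, a rotation vector about the tool's x, y, z in degrees. A call has 1 to 12 rows; each row is the pose to reach, as a shift and turn from the pose measured when the call began, along the tool's axes at that moment; what a row does not reach only later rows make up. A row lasts 1/8 s, in which the tool goes at most 62.5 mm and 10.7 degrees, less where a joint would pass 70% of its speed; a pose out of reach is approached as far as the arm can. A call with a gripper value outside its range is refused whole. The fingers move at their own pace and stop on an object; FORCE is the grip in N (left out, the last holds). Time passes only in rows, so rows that repeat a pose let the fingers close. It gives the time, the measured TCP pose, the force and the opening at its end, in the units of the state.
- manip.read_state(): the state, without advancing time (a new reading comes with each control period).
- manip.get_image(name): name is "scene" or "top"; returns (picture, depth): 480x640x3 uint8, red, green, blue; 480x640 float32, m along the optical axis (not along the pixel's ray), 0 where there is no reading.
- manip.camera_info(name): a dict with "vfov" (degrees; the focal length in pixels is half the picture's height over the tangent of half this angle, whatever the lens; pixels are square), "cx", "cy" (the principal point, pixels), "view" (4x4, takes a point from world to camera coordinates). Camera axes: x right, y up, looking along -z (the intrinsics and any distortion apply to the point x, -y, -z); pixel columns grow to the right and rows downward; lengths in m; the calibration is good to about 2 mm. A picture is of the moment at which its call begins. camera_info takes no time and is no camera call.
- manip.finish_job(): hands the job in, once; it reports no verdict.
Trained networks look in the newest picture that a camera, given by its name, has taken for a name from the list of things; names that differ only in an ending like _2 or _b are one class to them, and where a whole thing is asked for, a point or a joint stands for the part that bears it (a point fixed in the world has none). Each returns a list of dicts, best first, with "score" (0 to 1); they miss things now and then, are a little off and sometimes report something else, mostly with a low value. They report only what shows in the picture. A call takes as long as a camera call. They do not tell look-alikes from the thing itself.
- manip.recognise(camera, query): "xyz" ([x, y, z] in m, in the coordinates of the camera as it stood for that picture, good to about 4 mm: the middle of the surface that is visible of it).
The state is a dict: "time": time; "joints": joint angles; "joint_vel": joint speeds; "joint_torque": joint torques, N m; "tool_pos": TCP position; "eef_rot": TCP orientation; "ft_force": force on the tool from outside, world axes, zero at the start; "wrist_torque": the same for the moment, N m; "width": opening from 0.0 (shut) to 1.0 (fully open).
Only numpy, scipy, OpenCV 4.12 (cv2) and the standard library are available. Lean on these libraries where they do the work, as an engineer would, in place of code of your own. Each camera call takes 0.05 s, during which the arm holds its last target.

## Working session

There is one attempt and no reset: what is moved stays moved. The work goes in short steps, Python scripts to look and compute and a shell command to move; the robot and the scene stay as the last step left them, time stands still between calls to the robot, and variables do not carry over. Pictures are saved under pics/ and viewed, and the job is handed in when it is done.

```bash
ls; mkdir -p pics; cat > h.py <<'E'
import numpy as np, cv2
from rig import manip
def snap(n,fn):
    im,d=manip.get_image(n); cv2.imwrite(fn,im[:,:,::-1]); np.savez('/tmp/%s.npz'%n,im=im,d=d); return im,d
def c2w(n,p):
    V=np.array(manip.camera_info(n)['view']); return (np.linalg.inv(V)@np.r_[p,1])[:3]
E
python3 - <<'E'
from h import *
for n in('scene','top'):
    snap(n,f'pics/{n}0.png'); print(n,manip.camera_info(n))
    for q in ['barb','barb_hex','small_barb','vice']:
        for r in manip.recognise(n,q)[:4]: print(q,round(r['score'],2),c2w(n,r['xyz']).round(4))
print(manip.read_state())
E
```

```text
pics
scene {'vfov': 42.85530580524997, 'cx': 313.95592841869257, 'cy': 240.41547114434672, 'view': array([[-0.71042152,  0.70377413, -0.00179848,  0.37712921],
       [-0.43984917, -0.4420059 ,  0.78176946,  0.15032236],
       [ 0.54939418,  0.55617691,  0.62356497, -1.66795472],
       [ 0.        ,  0.        ,  0.        ,  1.        ]])}
barb 0.88 [ 0.4329 -0.1257  0.0511]
barb 0.65 [ 0.5289 -0.1401  0.0504]
barb 0.6 [ 0.4618 -0.0317  0.0481]
barb 0.58 [ 0.4932 -0.2181  0.0542]
barb_hex 0.87 [ 0.5271 -0.1413  0.048 ]
barb_hex 0.78 [ 0.4936 -0.2172  0.0509]
barb_hex 0.7 [ 0.4622 -0.0291  0.05  ]
barb_hex 0.63 [ 0.4296 -0.1285  0.0498]
small_barb 0.67 [ 0.5463 -0.2828  0.0406]
vice 0.58 [0.5999 0.1559 0.0777]
vice 0.27 [ 0.4324 -0.1291  0.0495]
top {'vfov': 50.84167410587659, 'cx': 327.01871520581534, 'cy': 240.35003760860712, 'view': array([[-0.01952722, -0.99971755, -0.01354619, -0.00435823],
       [ 0.9957091 , -0.02067114,  0.09020026, -0.51924496],
       [-0.09045479, -0.0117267 ,  0.99583152, -1.22373547],
       [ 0.        ,  0.        ,  0.        ,  1.        ]])}
barb
[... 353 characters left out ...]
5 0.1372 0.0937]
{'time': 0.5, 'joints': array([-1.38857337e+00,  2.58609348e-01,  2.14542610e-02,  1.33368700e+00,
        2.39796074e-05,  1.41824063e+00]), 'joint_vel': array([-0.00037768,  0.00033715, -0.00069988,  0.00022186, -0.0003615 ,
       -0.00079556]), 'joint_torque': array([ 5.49347042e-04, -5.54938102e+01,  3.44530284e+01,  1.84659744e-03,
       -2.03793292e-05,  2.15801487e-05]), 'tool_pos': array([ 0.18073032, -0.51944014,  0.23125562]), 'eef_rot': array([-2.30559567e-05,  9.86023087e-01,  1.66608735e-01,  1.16490943e-05]), 'ft_force': array([ 0.30959236,  0.67744682, -1.06556951]), 'wrist_torque': array([-0.0261353 , -0.00889215,  0.01415897]), 'width': 0.9972908207337259}
```

View pics/scene0.png

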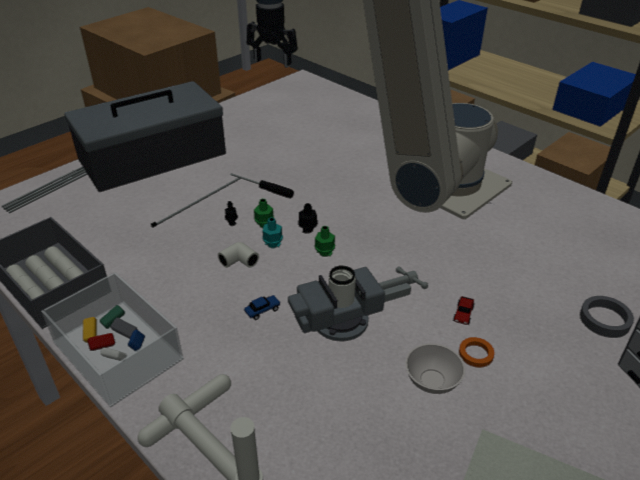

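View pics/top0.png

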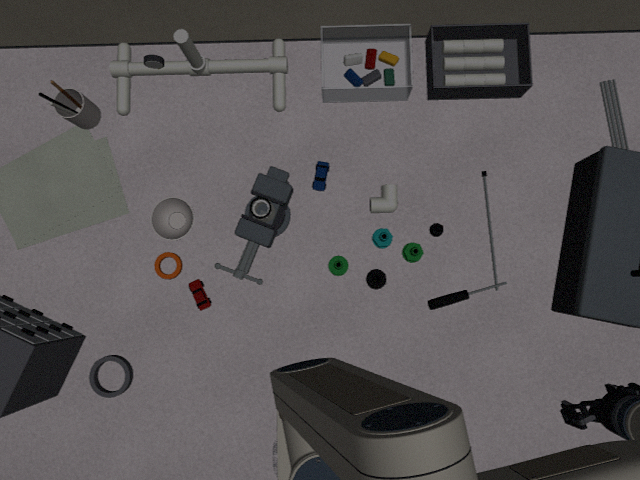

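The candidates in the top view are black (376,279), small black (436,230), green (338,265) and (412,252), and turquoise (382,238). Only (376,279) is both black and large. In the scene view it is at (308,217).

```bash
cat >> h.py <<'E'
def cloud(n,d):
    c=manip.camera_info(n); f=240/np.tan(np.radians(c['vfov']/2))
    v,u=np.mgrid[:480,:640]
    P=np.stack([(u-c['cx'])/f*d,-(v-c['cy'])/f*d,-d],-1)
    V=np.linalg.inv(np.array(c['view'])); return P@V[:3,:3].T+V[:3,3]
def load(n):
    z=np.load('/tmp/%s.npz'%n); return z['im'],z['d']
E
python3 - <<'E'
from h import *
im,d=load('top'); im2,d2=load('scene')
a=im[255:303,352:400]; b=im2[197:237,288:328]
g=lambda x:np.clip((x/255.)**.5*255,0,255).astype('uint8')
o=np.hstack([cv2.resize(g(x),(390,390),interpolation=cv2.INTER_CUBIC) for x in(a,b)])
cv2.imwrite('pics/crop0.png',o[:,:,::-1])
for n,dd,c in(('top',d,(0.422,-.13)),('scene',d2,(.43,-.127))):
    P=cloud(n,dd); ok=(dd>0)
    m=ok&(np.hypot(P[...,0]-c[0],P[...,1]-c[1])<.045)
    Q=P[m]; print(n,len(Q),'table z',np.median(Q[Q[:,2]<.012][:,2]) if (Q[:,2]<.012).any() else None)
    for lo,hi in((.015,.024),(.024,.036),(.036,.048),(.048,.056),(.056,.09)):
        q=Q[(Q[:,2]>lo)&(Q[:,2]<hi)]
        if len(q): print(lo,hi,len(q),q.mean(0).round(4),q.min(0).round(4),q.max(0).round(4))
    # washer/vice
    m=ok&(np.hypot(P[...,0]-.57,P[...,1]-.14)<.08)&(P[...,2]>.107)
    q=P[m]; print('coupl',len(q),q.mean(0).round(4),q.min(0).round(4),q.max(0).round(4))
    print(np.histogram(q[:,2],bins=np.arange(.105,.14,.002)))
E
```

```text
top 1022 table z -0.00039088138470533274
0.015 0.024 7 [ 0.4267 -0.1178  0.0225] [ 0.3997 -0.1287  0.0215] [ 0.4461 -0.1084  0.024 ]
0.024 0.036 45 [ 0.4213 -0.1292  0.0282] [ 0.3994 -0.157   0.0241] [ 0.4459 -0.1101  0.0357]
0.036 0.048 36 [ 0.4216 -0.1299  0.0448] [ 0.402  -0.1527  0.0363] [ 0.4427 -0.112   0.0479]
0.048 0.056 167 [ 0.4216 -0.1321  0.0511] [ 0.3996 -0.1525  0.048 ] [ 0.4451 -0.1135  0.0558]
0.056 0.09 68 [ 0.4218 -0.1324  0.0739] [ 0.4114 -0.1435  0.0564] [ 0.4326 -0.1227  0.0839]
coupl 322 [0.5876 0.1331 0.1228] [0.5498 0.1009 0.107 ] [0.623  0.1709 0.1355]
(array([ 0, 25,  9, 13, 11, 18, 31, 34, 23, 14, 12, 28, 37, 52, 13,  2,  0]), array([0.105, 0.107, 0.109, 0.111, 0.113, 0.115, 0.117, 0.119, 0.121,
       0.123, 0.125, 0.127, 0.129, 0.131, 0.133, 0.135, 0.137, 0.139]))
scene 822 table z 0.0020688897118923966
0.015 0.024 5 [ 0.4352 -0.1184  0.0222] [ 0.4272 -0.1293  0.02  ] [ 0.4435 -0.1113  0.0236]
0.024 0.036 93 [ 0.4339 -0.1225  0.03  ] [ 0.4015 -0.1526  0.0242] [ 0.4474 -0.1015  0.036 ]
0.036 0.048 81 [ 0.433  -0.1224  0.0425] [ 0.4104 -0.1512  0.0361] [ 0.4468 -0.1099  0.0479]
0.048 0.056 120 [ 0.4268 -0.1282  0.0521] [ 0.4    -0.1551  0.048 ] [ 0.4466 -0.1108  0.056 ]
0.056 0.09 102 [ 0.4261 -0.13    0.0696] [ 0.4127 -0.1426  0.056 ] [ 0.4461 -0.1192  0.0829]
coupl 645 [0.5925 0.1371 0.1213] [0.559 0.088 0.107] [0.6326 0.1797 0.1354]
(array([ 0, 87, 31, 30, 32, 42, 36, 39, 53, 49, 32, 44, 53, 82, 30,  5,  0]), array([0.105, 0.107, 0.109, 0.111, 0.113, 0.115, 0.117, 0.119, 0.121,
       0.123, 0.125, 0.127, 0.129, 0.131, 0.133, 0.135, 0.137, 0.139]))
```

View pics/crop0.png

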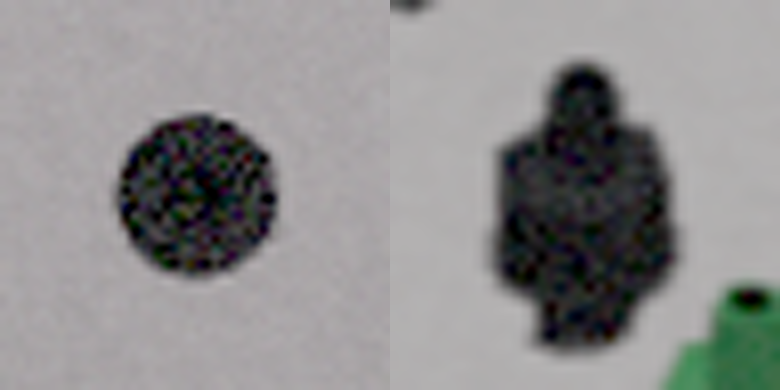

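```bash
python3 - <<'E'
from h import *
for n in('top','scene'):
    I=[];D=[]
    for k in range(12):
        im,d=manip.get_image(n); I.append(im.astype(float)); d=d.copy(); d[d==0]=np.nan; D.append(d)
    np.savez('/tmp/avg_%s.npz'%n,im=np.mean(I,0),d=np.nanmedian(D,0))
    x=np.mean(I,0); 
    c=x[255:303,352:400] if n=='top' else x[190:240,283:333]
    w=x[183:233,237:287] if n=='top' else x[257:307,317:367]
    c=np.clip(c/90,0,1)**.6*255
    w=np.clip(w/255,0,1)**.6*255
    o=np.hstack([cv2.resize(y.clip(0,255).astype('uint8'),(390,390),interpolation=cv2.INTER_CUBIC) for y in(c,w)])
    cv2.imwrite(f'pics/avg_{n}.png',o[:,:,::-1])
E
python3 - <<'E'
from h import *
import numpy as np, cv2
a=cv2.imread('pics/avg_top.png');b=cv2.imread('pics/avg_scene.png')
o=np.vstack([a,b]); cv2.imwrite('pics/avg_both.png',cv2.resize(o,(600,600)))
d=np.load('/tmp/avg_top.npz')['d']
P=cloud('top',d)
# barb masks
near=np.hypot(P[...,0]-.422,P[...,1]+.132)<.04
for lo,hi in((.046,.056),(.07,.085),(.02,.035)):
    m=near&(P[...,2]>lo)&(P[...,2]<hi); q=P[m]; print(lo,len(q),q.mean(0).round(4),np.median(q,0).round(4), ((q.max(0)+q.min(0))/2).round(4))
m=near&(P[...,2]>.046)
print(m.sum()); ys,xs=np.nonzero(m)
z=P[...,2]*1000
np.set_printoptions(linewidth=250)
print(np.nan_to_num(z[264:296,360:393]).round().astype(int))
E
```

```text
0.046 195 [ 0.4217 -0.1325  0.0505] [ 0.4214 -0.1312  0.0505] [ 0.4223 -0.1331  0.0511]
0.07 59 [ 0.4221 -0.1329  0.0755] [ 0.423  -0.1331  0.0761] [ 0.422  -0.1336  0.0742]
0.02 51 [ 0.4222 -0.1283  0.0264] [ 0.4219 -0.1235  0.0263] [ 0.4227 -0.1329  0.0286]
262
[[ 1 -2  0 ...  0 -1 -1]
 [-3 -2 -1 ...  0  1  0]
 [ 0  0 -2 ... -1 -2  0]
 ...
 [-1  0 -2 ...  1  1  1]
 [ 0 -1  0 ...  0  0  0]
 [ 1 -1 -1 ... -1  0 -1]]<stdin>:6: RuntimeWarning: All-NaN slice encountered
```

View pics/avg_both.png

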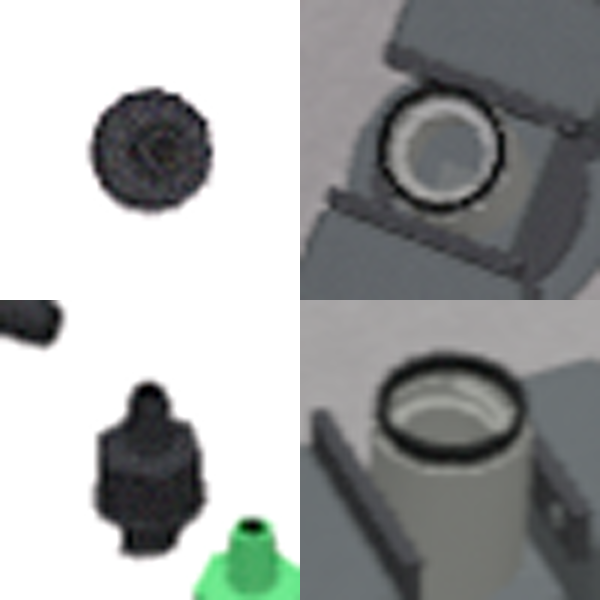

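```bash
cat > fit.py <<'E'
from h import *
from scipy.optimize import minimize
def plane(n,z0):
    P1=cloud(n,np.ones((480,640))); V=np.linalg.inv(np.array(manip.camera_info(n)['view'])); c=V[:3,3]
    r=P1-c; return c+r*((z0-c[2])/r[...,2])[...,None]
for n in('top','scene'):
    d=np.load(f'/tmp/avg_{n}.npz')['d']; P=cloud(n,d); X=plane(n,.0508)
    tab=np.nanmedian(P[...,2][(np.hypot(P[...,0]-.42,P[...,1]+.13)<.06)&(P[...,2]<.012)]); print(n,'table',tab)
    if n=='top':
        near=np.hypot(X[...,0]-.422,X[...,1]+.132)<.04
        isup=(P[...,2]>.040); val=near&~np.isnan(P[...,2])
        best=[]
        for psi in range(0,60,2):
            a=np.radians(psi+60*np.arange(6)); N=np.c_[np.cos(a),np.sin(a)]
            for cx in np.arange(.416,.429,.001):
                for cy in np.arange(-.138,-.125,.001):
                    s=(X[val][:,:2]-[cx,cy])@N.T; s=.021-s.max(1)
                    p=1/(1+np.exp(-s/.0006)); e=(p-isup[val])**2
                    best.append((e.sum(),psi,cx,cy))
        best.sort(); 
        for b in best[:8]: print(np.round(b,4))
        bp={}
        for b in best: bp.setdefault(b[1],b[0])
        print({k:round(float(v),1) for k,v in sorted(bp.items())})
    # washer
    im=np.load(f'/tmp/avg_{n}.npz')['im'].mean(2)
    for zw in((.127,.131)):
        X=plane(n,zw); r=lambda c:np.hypot(X[...,0]-c[0],X[...,1]-c[1])
        best=[]
        for cx in np.arange(.570,.602,.001):
            for cy in np.arange(.120,.150,.001):
                q=r((cx,cy)); m=(q>.0215)&(q<.0245); o=(q<.0185)&(q>.0165)
                best.append((im[m].mean()-im[o].mean()*.5,cx,cy))
        best.sort(); print('washer',zw,np.round(best[:4],4).tolist())
    q=P[(np.hypot(P[...,0]-best[0][1],P[...,1]-best[0][2])<.03)&(P[...,2]>.124)]; h=np.histogram(q[:,2],bins=np.arange(.122,.138,.001)); print(h[0])
    q=q[q[:,2]>.128]; print('wash cloud mid',((q.max(0)+q.min(0))/2).round(4),np.median(q[:,2]))
    k=q[:,:2]; A=np.c_[2*k,np.ones(len(k))]; s=np.linalg.lstsq(A,(k**2).sum(1),rcond=None)[0]; print('circ',s[:2],np.sqrt(s[2]+s[0]**2+s[1]**2))
E
python3 fit.py
```

```text
top table -0.00044523604870772004
[ 6.3092 28.      0.422  -0.133 ]
[ 6.7421 26.      0.422  -0.133 ]
[ 6.8787 30.      0.422  -0.133 ]
[ 8.138 24.     0.422 -0.133]
[ 8.4396 32.      0.422  -0.133 ]
[ 8.6392 28.      0.421  -0.133 ]
[ 8.8553 26.      0.421  -0.133 ]
[ 9.1158 30.      0.421  -0.133 ]
{0: 25.8, 2: 25.3, 4: 24.6, 6: 23.9, 8: 22.9, 10: 21.8, 12: 20.5, 14: 18.8, 16: 17.0, 18: 14.9, 20: 12.7, 22: 10.3, 24: 8.1, 26: 6.7, 28: 6.3, 30: 6.9, 32: 8.4, 34: 10.5, 36: 12.5, 38: 14.8, 40: 17.1, 42: 19.0, 44: 20.7, 46: 22.3, 48: 23.3, 50: 24.5, 52: 25.1, 54: 25.4, 56: 25.9, 58: 26.2}
washer 0.127 [[-43.4267, 0.588, 0.135], [-40.2041, 0.589, 0.135], [-38.0857, 0.588, 0.134], [-38.0153, 0.587, 0.135]]
washer 0.131 [[-41.9949, 0.588, 0.135], [-41.8031, 0.588, 0.134], [-39.5605, 0.587, 0.135], [-39.4026, 0.587, 0.134]]
[ 0  0  4  2  2  3 13 39 66 15  1  0  0  0  0  0]
wash cloud mid [0.5877 0.1338 0.1301] 0.13012376812068394
circ [0.58785247 0.13380984] 0.022970838872377032
scene table 0.0020065139759033457
washer 0.127 [[-21.3995, 0.586, 0.133], [-21.0203, 0.585, 0.132], [-20.9572, 0.585, 0.133], [-19.2282, 0.586, 0.132]]
washer 0.131 [[-21.0003, 0.589, 0.135], [-20.3754, 0.588, 0.136], [-19.4492, 0.589, 0.136], [-19.3761, 0.59, 0.136]]
[ 0  0 27 16 15 17 20 17 20 45 69 21  0  0  0  0]
wash cloud mid [0.5888 0.1346 0.131 ] 0.13186216910369136
circ [0.5894039  0.13471195] 0.022832560986217998
```

The crops confirm the black, full-size barb. From the fits:
- Barb: (0.422, -0.133), flat normal at 28°.
- Washer: (0.588, 0.134), top at about 0.130.

I'll move above the barb while winding the last joint back, so there is room for clockwise turning.

```bash
python3 -m handwheel '1 2 -1.6 0 0 0 -10; 1 5 -4 0 0 0 -20; 1 8 -6.4 0 0 0 -30; 1 11 -8.9 0 0 0 -40; 1 14 -11.3 0 0 0 -50; 1 17 -13.7 0 0 0 -60; 1 20.5 -16.5 0 0 0 -70; 1 24 -19.3 0 0 0 -80; 1 27 -21.7 0 0 0 -90; 1 30 -24.2 0 0 0 -100; 1 33 -26.6 0 0 0 -110; 1 35.5 -28.6 0 0 0 -120' 30
cat >> h.py <<'E'
def st():
    s=manip.read_state(); w,x,y,z=s['eef_rot']
    from scipy.spatial.transform import Rotation as R
    M=R.from_quat([x,y,z,w]).as_matrix(); s['M']=M
    print('t',round(s['time'],2),'pos',s['tool_pos'].round(4),'F',s['ft_force'].round(2),'T',s['wrist_torque'].round(3),'w',round(s['width'],3),'yawx',np.degrees(np.arctan2(M[1,0],M[0,0])).round(2),'zax',M[:,2].round(4),'q',np.degrees(s['joints']).round(1)); return s
def to(p):
    s=st(); print('shift cm',((s['M'].T@(np.array(p)-s['tool_pos']))*100).round(2))
E
python3 -c "
from h import *
to([.422,-.133,.12])"
```

```text
time: 3.2
tool_pos: [0.4226, -0.1314, 0.2314]
eef_rot: [0.0, 0.346, 0.938, 0.0]
ft_force: [-0.5, 0.1, 0.6]
width: 1.003
t 3.2 pos [ 0.4226 -0.1314  0.2314] F [-0.49  0.13  0.55] T [-0.015 -0.032 -0.049] w 1.003 yawx 139.54 zax [ 4.e-04 -1.e-04 -1.e+00] q [-28.2   4.3 -11.9  73.8   0.   12.3]
shift cm [-0.05 -0.16 11.14]
```

```bash
python3 -m handwheel '1 0 -0.1 0 0 0 -10; 1 0 -0.1 0 0 0 -20; 1 0 -0.1 0 0 0 -30; 1 0 -0.1 1 0 0 -40; 1 0 -0.1 2 0 0 -50; 1 0 -0.1 3 0 0 -60; 1 0 -0.1 4 0 0 -70; 1 0 -0.1 5 0 0 -80; 1 0 -0.1 6 0 0 -90; 1 0 -0.1 7 0 0 -100; 1 0 -0.1 8 0 0 -110; 1 0 -0.1 9 0 0 -120' 30
python3 -c "
from h import *
to([.422,-.133,.03])"
```

```text
time: 4.7
tool_pos: [0.422, -0.1322, 0.1412]
eef_rot: [0.0, -0.642, 0.767, -0.0]
ft_force: [-0.2, 0.2, 0.2]
width: 1.004
t 4.7 pos [ 0.422  -0.1322  0.1412] F [-0.23  0.25  0.2 ] T [-0.038 -0.003  0.045] w 1.004 yawx -100.12 zax [ 6.e-04 -2.e-04 -1.e+00] q [ -28.3    7.1  -22.3   60.6    0.  -108.2]
shift cm [ 0.08 -0.   11.12]
```

```bash
python3 -m handwheel '1 0.1 0 0 0 0 -10; 1 0.1 0 1 0 0 -20; 1 0.1 0 3 0 0 -30; 1 0.1 0 5 0 0 -38; 1 0.1 0 7 0 0 -38; 1 0.1 0 8.5 0 0 -38; 1 0.1 0 9.5 0 0 -38;1 0.1 0 10.3 0 0 -38; 1 0.1 0 11 0 0 -38; 1 0.1 0 11.1 0 0 -38' 30
python3 - <<'E'
from h import *
to([.422,-.133,.03])
im,d=snap('scene','pics/s1.png')
c=im[150:270,230:390]; cv2.imwrite('pics/s1c.png',cv2.resize((np.clip(c/160.,0,1)**.6*255).astype('uint8'),(800,600),interpolation=cv2.INTER_CUBIC)[:,:,::-1])
E
```

```text
time: 5.95
tool_pos: [0.4218, -0.1332, 0.03]
eef_rot: [-0.0, 0.857, -0.516, 0.0]
ft_force: [-0.5, -0.9, 0.9]
width: 1.004
t 5.95 pos [ 0.4218 -0.1332  0.03  ] F [-0.49 -0.94  0.94] T [-0.039  0.007 -0.038] w 1.004 yawx -62.13 zax [ 3.e-04 -1.e-04 -1.e+00] q [ -28.4   13.7  -32.8   43.4    0.  -146.3]
shift cm [-0.01 -0.02 -0.  ]
```

View pics/s1c.png

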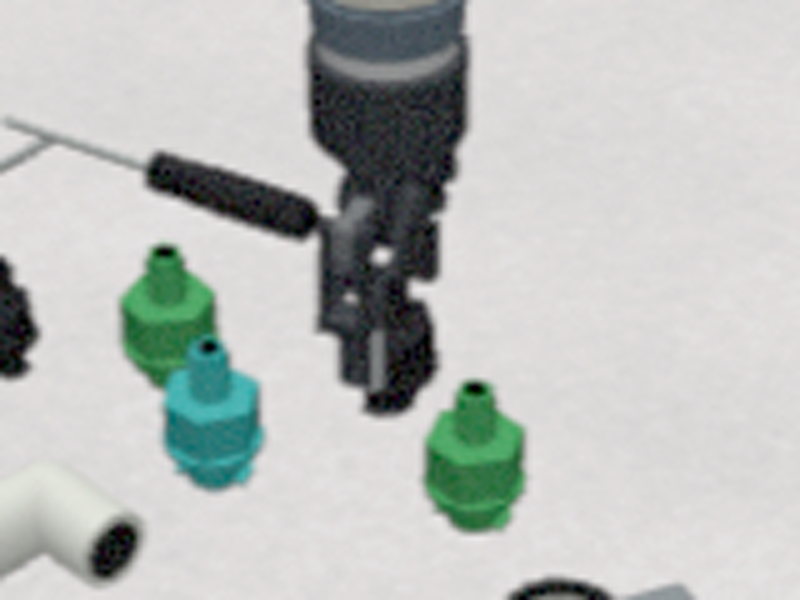

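```bash
python3 -m handwheel '0.45 0 0 0 0 0 0; 0.45 0 0 0 0 0 0;0.45 0 0 0 0 0 0; 0 0 0 0 0 0 0; 0 0 0 0 0 0 0; 0 0 0 0 0 0 0; 0 0 0 0 0 0 0; 0 0 0 0 0 0 0' 60
python3 -c "
from h import *
st()"
```

```text
time: 7.0
tool_pos: [0.4222, -0.1333, 0.0306]
eef_rot: [-0.0, 0.857, -0.516, 0.001]
ft_force: [0.0, -0.3, 5.7]
width: 0.481
t 7.0 pos [ 0.4222 -0.1333  0.0306] F [ 0.03 -0.26  5.73] T [ 0.144  0.237 -0.019] w 0.481 yawx -62.12 zax [ 1.3e-03 -6.0e-04 -1.0e+00] q [ -28.4   13.7  -32.8   43.5    0.  -146.3]
```

```bash
python3 -m handwheel '0 0 0 -1 0 0 0; 0 0 0 -3 0 0 0; 0 0 0 -6 0 0 0; 0 0 0 -9 0 0 0; 0 0 0 -12.5 0 0 0; 0 0 0 -15.5 0 0 0; 0 0 0 -17.5 0 0 0; 0 0 0 -18 0 0 0; 0 0 0 -18 0 0 0'
python3 - <<'E'
from h import *
to([.588,.134,.21])
im,d=snap('scene','pics/s2.png')
c=im[80:245,230:450]; cv2.imwrite('pics/s2c.png',cv2.resize((np.clip(c/160.,0,1)**.6*255).astype('uint8'),(800,600),interpolation=cv2.INTER_CUBIC)[:,:,::-1])
E
```

```text
time: 8.12
tool_pos: [0.4218, -0.1331, 0.2104]
eef_rot: [-0.0, 0.857, -0.516, 0.001]
ft_force: [-0.7, -0.2, -1.7]
width: 0.479
t 8.12 pos [ 0.4218 -0.1331  0.2104] F [-0.68 -0.24 -1.69] T [0.013 0.034 0.041] w 0.479 yawx -62.12 zax [ 1.2e-03 -5.0e-04 -1.0e+00] q [ -28.4    4.7  -14.5   70.7    0.  -146.3]
shift cm [-15.84 -27.18   0.05]
```

View pics/s2c.png

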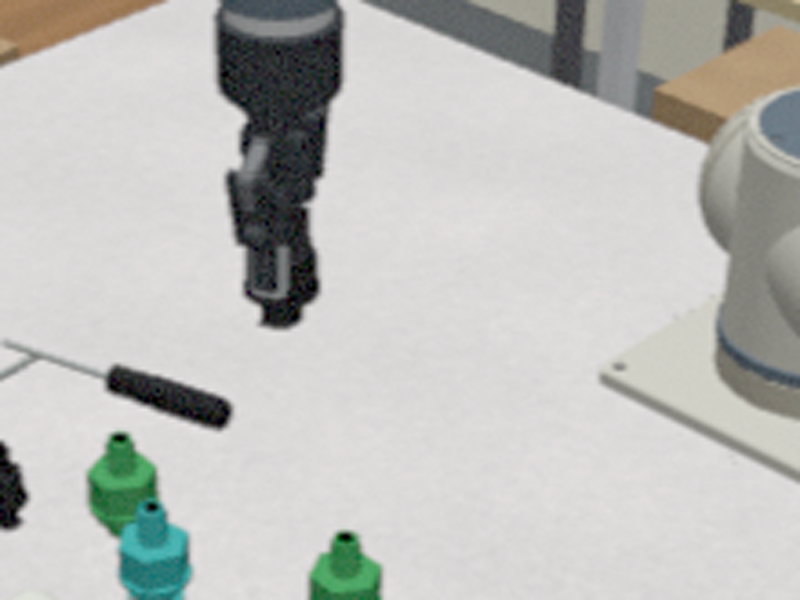

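The barb hangs upright in the gripper; the thread end is at about crop (280,320). Next I'll go above the coupling.

```bash
python3 -m handwheel '0 -1 -2 0 0 0 -5; 0 -3 -5 0 0 0 -11; 0 -5.5 -9 0 0 0 -17; 0 -8 -13.5 0 0 0 -24; 0 -10 -17.5 0 0 0 -31; 0 -12 -21 0 0 0 -38; 0 -14 -24 0 0 0 -45; 0 -15.3 -26.3 0 0 0 -52; 0 -15.8 -27.2 0 0 0 -55; 0 -15.8 -27.2 0 0 0 -55;0 -15.8 -27.2 0 0 0 -55'
python3 - <<'E'
from h import *
to([.588,.134,.18])
for n in('scene','top'):
    I=[];D=[]
    for k in range(6):
        im,d=manip.get_image(n); I.append(im.astype(float)); d=d.copy(); d[d==0]=np.nan; D.append(d)
    np.savez('/tmp/b_%s.npz'%n,im=np.mean(I,0),d=np.nanmedian(D,0))
im=np.load('/tmp/b_scene.npz')['im']
c=im[200:320,270:430]; cv2.imwrite('pics/s3c.png',cv2.resize((np.clip(c/160.,0,1)**.6*255).astype('uint8'),(800,600),interpolation=cv2.INTER_CUBIC)[:,:,::-1])
E
```

```text
time: 9.55
tool_pos: [0.5877, 0.1334, 0.2094]
eef_rot: [0.0, 0.998, -0.063, -0.0]
ft_force: [0.3, 0.5, -0.3]
width: 0.478
t 9.55 pos [0.5877 0.1334 0.2094] F [ 0.29  0.51 -0.32] T [ 0.004 -0.007 -0.054] w 0.478 yawx -7.21 zax [-8.e-04 -4.e-04 -1.e+00] q [   4.8   20.4    6.2   75.8   -0.  -168. ]
shift cm [ 0.02 -0.06  2.94]<stdin>:7: RuntimeWarning: All-NaN slice encountered
```

View pics/s3c.png

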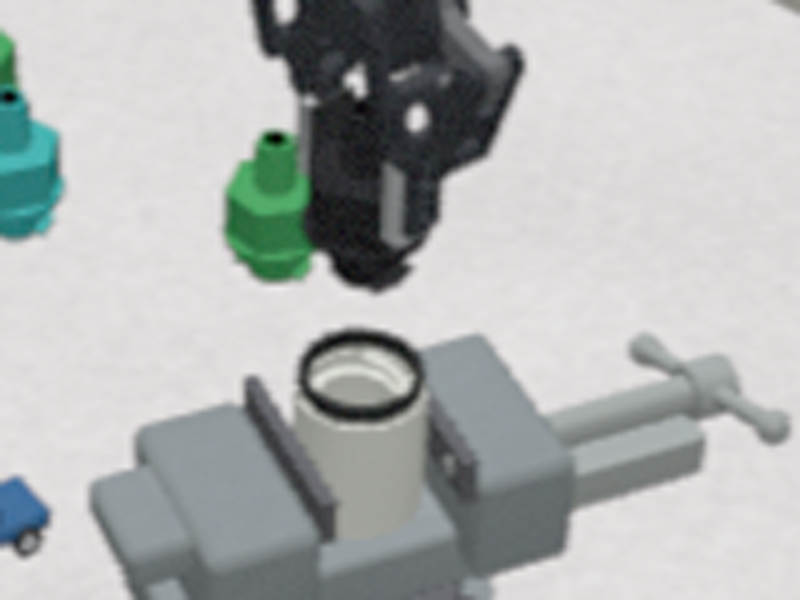

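```bash
cat > al.py <<'E'
from h import *
def proj(n,p):
    c=manip.camera_info(n); f=240/np.tan(np.radians(c['vfov']/2)); q=np.array(c['view'])@np.r_[p,1]
    return c['cx']+f*q[0]/-q[2], c['cy']+f*q[1]/q[2]
im=np.load('/tmp/b_scene.npz')['im'].mean(2)
for r in range(240,260):
    l=im[r,320:375]; m=l<60; x=np.nonzero(m)[0]
    if len(x): 
        # subpixel edges half-level
        bg=150; print(r,320+x[0],320+x[-1],'mid',320+(x[0]+x[-1])/2)
s=manip.read_state()['tool_pos']
for h in(0,.0125,.0218,.0268): print('axis at',h,np.round(proj('scene',[s[0],s[1],s[2]-.0306+h]),2))
print('washer c',[np.round(proj('scene',[.588,.134,z]),2) for z in(.130,.122)])
for r in range(262,288):
    l=im[r,320:365]; x=np.nonzero(l<55)[0]
    if len(x): print(r,320+x[0],320+x[-1],'mid',320+(x[0]+x[-1])/2)
E
python3 al.py
```

```text
240 320 357 mid 338.5
241 320 357 mid 338.5
242 320 357 mid 338.5
243 320 357 mid 338.5
244 320 356 mid 338.0
245 320 355 mid 337.5
246 320 355 mid 337.5
247 320 354 mid 337.0
248 320 354 mid 337.0
249 320 353 mid 336.5
250 320 352 mid 336.0
251 320 351 mid 335.5
252 320 350 mid 335.0
253 320 351 mid 335.5
254 320 351 mid 335.5
255 321 350 mid 335.5
256 339 349 mid 344.0
257 341 347 mid 344.0
258 345 345 mid 345.0
axis at 0 [341.99 254.79]
axis at 0.0125 [342.17 249.69]
axis at 0.0218 [342.3  245.86]
axis at 0.0268 [342.38 243.78]
washer c [array([341.45, 274.3 ]), array([341.34, 277.37])]
266 337 346 mid 341.5
267 335 349 mid 342.0
268 333 350 mid 341.5
269 332 351 mid 341.5
270 331 353 mid 342.0
271 330 354 mid 342.0
272 330 354 mid 342.0
273 330 354 mid 342.0
274 330 354 mid 342.0
275 330 354 mid 342.0
276 320 354 mid 337.0
277 320 354 mid 337.0
278 320 353 mid 336.5
279 320 356 mid 338.0
280 320 357 mid 338.5
281 320 358 mid 339.0
282 320 358 mid 339.0
283 320 359 mid 339.5
284 320 360 mid 340.0
285 320 360 mid 340.0
286 321 361 mid 341.0
287 321 362 mid 341.5
```

```bash
python3 - <<'E'
from h import *
im=np.load('/tmp/b_scene.npz')['im']
im=im[...,1]
np.set_printoptions(linewidth=220)
for r in range(242,262): print(r,im[r,326:360].round().astype(int))
print()
for r in range(264,286,2): print(r,im[r,326:360].round().astype(int))
E
```

```text
242 [ 63  63  58  47  29  10   4   2   4   3   6   6   6   5   4   4   4   4   3   4  28  43  50  48  31  13   8   9  12  11   6  26  92 120]
243 [ 44  44  44  40  23   7   5   2   6   4   4   4   4   4   4   4   6   6   2   6  28  43  50  46  30  10   9  10  14  13  11  33  95 122]
244 [ 44  44  44  36  23  10   6   5   2   4   6   4   3   4   3   5   2   3   5   6  28  44  49  47  28  10   8  10  12  15  24  62 107 125]
245 [ 43  43  43  37  20  10   7   5   6   4   4   4   3   5   5   6   4   5   4   5  27  44  50  45  26   7   9   9   6  18  60 102 122 125]
246 [ 44  44  44  43  30  12   6   4   5   3   5   4   1   5   5   3   5   7   3   7  32  45  50  46  29  10   8  10  18  38  95 124 127 124]
247 [ 44  42  44  45  35  19   6   5   3   4   4   4   5   4   5   1   3   4   6   7  30  44  52  53  44  26  21  18  22  61 108 126 127 126]
248 [ 44  44  43  44  42  30  12   7   6   6   5   4   4   2   4   4   2   4   3   5  10  28  45  52  51  39  20  11  35  95 123 126 125 124]
249 [ 46  47  47  48  49  43  28  16  12   8   7   9   4   7   4   6   4   2   2   4   4   8  22  30  25  
[... 2568 characters left out ...]
 25  56  70  71  71  70]
276 [126 126 106  58  14  28  91 125 118  91  76  74  73  74  75  75  74  74  76  80  94 114 111 110 126 108  57  18  34  58  70  71  71  71]
278 [127 128 111  72  33  10  20  42  60  69  74  76  75  77  76  76  76  75  74  74  72  72  89 106  97  61  19  20  68  70  60  69  71  71]
280 [126 128 104  92  93  64  24   4   6  13  21  32  49  60  67  73  73  73  71  59  44  34  19  11   7   5  28  68  79  59  41  47  63  70]
282 [100 126 104  68  69  92  84  50  29  12   6   4   5   6   7   6   9   7   6   6   6   3   8  22  36  63  90  86  68  52  38  38  45  61]
284 [46 82 85 66 64 66 68 72 82 88 73 54 53 46 42 44 44 40 38 43 54 67 82 96 90 77 72 70 61 38 23 32 39 40]
```

```bash
python3 - <<'E'
from h import *
im=np.load('/tmp/b_scene.npz')['im']
c=im[222:264,316:372]; cv2.imwrite('pics/s3d.png',cv2.resize((np.clip(c/120.,0,1)**.5*255).astype('uint8'),(784,588),interpolation=cv2.INTER_CUBIC)[:,:,::-1])
E
```

```text
(no output)
```

View pics/s3d.png

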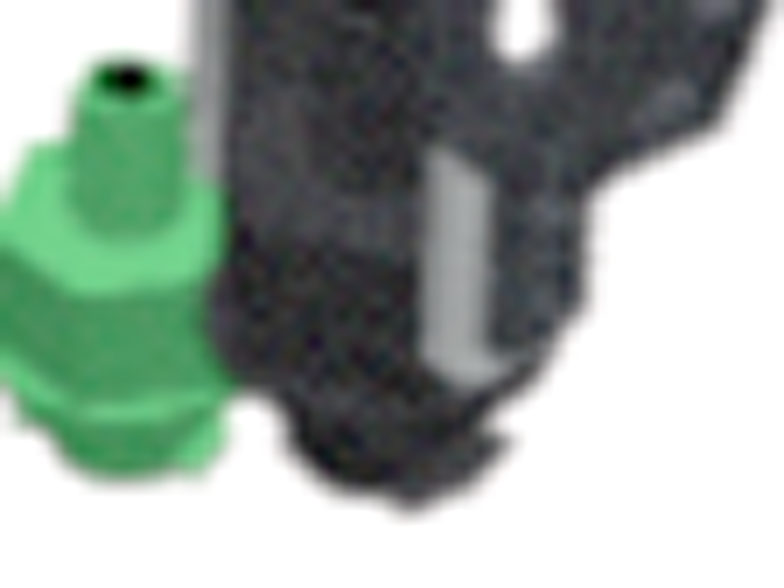

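```bash
python3 - <<'E'
from h import *
exec(open('al.py').read().split("im=np.load")[0])
im=np.load('/tmp/b_scene.npz')['im'][...,1]
for r in range(254,290): print(r,im[r,338:346].round().astype(int))
s=manip.read_state()['tool_pos']; u=np.array([.703,.711,0])
zend=s[2]-.0306
print('end front',proj('scene',np.r_[s[:2],zend]+.0143*u))
W=lambda z:np.array([.588,.134,z])
for z in(.129,.130,.131): print(z,'back outer top',proj('scene',W(z)-.0255*u),'front inner top',proj('scene',W(z)+.0205*u),'front outer bottom',proj('scene',W(z-.008)+.0255*u))
E
```

```text
254 [2 2 4 4 4 5 5 4]
255 [23  2  2  3  3  2  3  6]
256 [68 33 13  7  5  6  6  8]
257 [116  88  64  53  48  36  19  12]
258 [133 132 129 122 113  94  62  50]
259 [132 130 131 130 129 125 114 114]
260 [127 126 127 129 130 129 126 126]
261 [126 126 126 127 127 126 125 125]
262 [127 126 126 126 125 125 125 126]
263 [128 128 128 129 129 128 127 127]
264 [127 124 124 125 126 128 128 127]
265 [103  80  77  78  80  93 104 116]
266 [34 23 22 23 22 30 33 40]
267 [2 2 4 2 4 2 5 4]
268 [ 6 12 13 13 15 15 10  5]
269 [41 50 50 48 51 56 50 39]
270 [ 92  96  85  80  88 105 106  97]
271 [ 77  78  76  78  93 116 123 120]
272 [ 82  84  84  84  82  89 105 120]
273 [114 118 118 118 111 102  94  94]
274 [122 116 116 116 116 122 127 123]
275 [ 80  79  79  79  79  87 106 122]
276 [73 74 75 75 74 74 76 80]
277 [75 76 76 76 74 75 74 72]
278 [75 77 76 76 76 75 74 74]
279 [74 75 76 76 76 76 76 73]
280 [49 60 67 73 73 73 71 59]
281 [16 21 22 25 25 24 24 20]
282 [5 6 7 6 9 7 6 6]
283 [14  8  6  5  9  8  7  7]
284 [53 46 42 44 44 40 38 43]
285 [106 103  98 100 100  95  91  99]
286 [77 79 79 80 80 78 78 78]
287 [7
[... 196 characters left out ...]
7289062233324), np.float64(266.08794805921616)) front inner top (np.float64(341.82334301030915), np.float64(281.81482566314287)) front outer bottom (np.float64(341.807703079295), np.float64(286.6542764528357))
0.13 back outer top (np.float64(340.985912709749), np.float64(265.7058326357951)) front inner top (np.float64(341.83721615578867), np.float64(281.42935826840437)) front outer bottom (np.float64(341.82155515983953), np.float64(286.2717332413629))
0.131 back outer top (np.float64(340.9989482340749), np.float64(265.32332292454555)) front inner top (np.float64(341.851104055278), np.float64(281.0434809313282)) front outer bottom (np.float64(341.8354219584341), np.float64(285.8887835718075))
```

```bash
python3 - <<'E'
from h import *
exec(open('al.py').read().split("im=np.load")[0])
im=np.load('/tmp/avg_scene.npz')['im'][...,1]
u=np.array([.703,.711,0]); c=np.array([.422,-.133,0])
np.set_printoptions(linewidth=200)
print('end front',proj('scene',c+.0143*u),'axis',[proj('scene',c+[0,0,h]) for h in(0,.0218,.0508,.0768)])
print('tail back top',proj('scene',c+[0,0,.0768]-.011*u))
for r in range(200,238): print(r,im[r,292:324].round().astype(int))
for n in ('scene',):
    d=np.load('/tmp/b_scene.npz')['d']; P=cloud(n,d); 
    for r in range(238,260,2): print(r,[ (P[r,c]*1000).round().tolist() for c in (334,338,342,346)])
E
```

```text
end front (np.float64(307.32324809997505), np.float64(234.46817945873164)) axis [(np.float64(307.3668015270996), np.float64(230.9015783772098)), (np.float64(307.2909256928155), np.float64(223.85072053053295)), (np.float64(307.18782724616426), np.float64(214.27016700634823)), (np.float64(307.09322611533855), np.float64(205.47923730019886))]
tail back top (np.float64(307.1289684801835), np.float64(202.83187667310287))
200 [121 120 120 120 119 119 120 120 119 119 120 121 121 120 120 120 120 120 120 120 120 119 119 120 121 121 121 121 122 124 123 123]
201 [121 120 120 120 120 119 120 120 120 119 120 121 121 121 121 121 122 122 121 121 121 120 119 119 121 121 121 122 123 123 123 122]
202 [119 118 118 119 119 119 120 120 120 120 121 121 122 119 117 117 117 118 122 122 122 121 120 120 121 121 121 121 122 123 123 122]
203 [117 118 119 119 119 120 120 121 120 120 121 123 119  97  63  48  50  78 107 120 122 121 121 120 121 121 122 122 122 123 124 123]
204 [118 118 120 121 120 119 119 118 118 117 119 119  89  36   9   1   2  21  59 103 121 122 121 121 121 121 120 121 122 123 123 122]
205 [120 1
[... 4762 characters left out ...]
147.0, 222.0], [601.0, 154.0, 225.0]]
246 [[610.0, 133.0, 213.0], [607.0, 140.0, 216.0], [604.0, 147.0, 218.0], [600.0, 153.0, 219.0]]
248 [[611.0, 134.0, 209.0], [607.0, 140.0, 210.0], [605.0, 148.0, 214.0], [599.0, 153.0, 213.0]]
250 [[612.0, 135.0, 206.0], [609.0, 142.0, 208.0], [605.0, 148.0, 209.0], [599.0, 153.0, 209.0]]
252 [[435.0, -30.0, 1.0], [610.0, 143.0, 204.0], [606.0, 150.0, 206.0], [600.0, 154.0, 205.0]]
254 [[442.0, -23.0, 3.0], [600.0, 135.0, 189.0], [598.0, 143.0, 192.0], [592.0, 147.0, 191.0]]
256 [[448.0, -17.0, 3.0], [600.0, 135.0, 184.0], [597.0, 142.0, 187.0], [594.0, 149.0, 189.0]]
258 [[452.0, -14.0, 2.0], [445.0, -7.0, 2.0], [438.0, -1.0, 1.0], [516.0, 80.0, 96.0]]
```

```bash
python3 - <<'E'
from h import *
im=np.load('/tmp/b_top.npz')['im']
c=im[150:270,200:360]; cv2.imwrite('pics/t3c.png',cv2.resize((np.clip(c/160.,0,1)**.6*255).astype('uint8'),(800,600),interpolation=cv2.INTER_CUBIC)[:,:,::-1])
E
```

```text
(no output)
```

View pics/t3c.png

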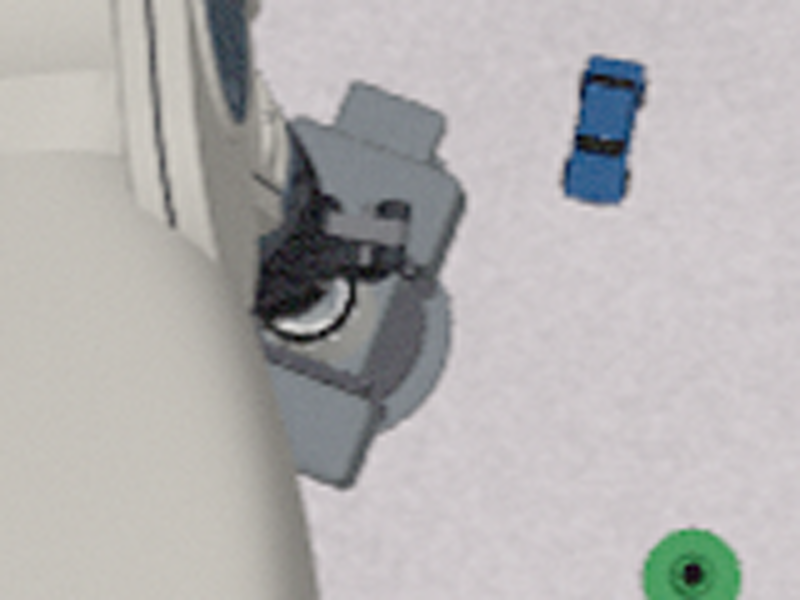

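```bash
python3 -m handwheel '0 0.1 0 1 0 0 0; 0 0.1 0 2 0 0 0; 0 0.1 0 3 0 0 0; 0 0.1 0 3.8 0 0 0; 0 0.1 0 4.1 0 0 0; 0 0.1 0 4.1 0 0 0'
python3 - <<'E'
from h import *
st()
o=[]
for n,(r,c) in(('scene',(235,320)),('top',(190,237))):
    I=[]
    for k in range(8):
        im,d=manip.get_image(n); I.append(im.astype(float))
    im=np.mean(I,0); np.savez('/tmp/c_%s.npz'%n,im=im)
    o.append(cv2.resize((np.clip(im[r:r+55,c:c+40]/140.,0,1)**.5*255).astype('uint8'),(400,550),interpolation=cv2.INTER_CUBIC)[:,:,::-1])
cv2.imwrite('pics/s4.png',np.hstack(o))
E
```

```text
time: 10.9
tool_pos: [0.5892, 0.1336, 0.169]
eef_rot: [0.0, 0.998, -0.062, 0.0]
ft_force: [0.2, 0.0, -0.5]
width: 0.474
t 10.9 pos [0.5892 0.1336 0.169 ] F [ 0.18  0.02 -0.51] T [ 0.063 -0.042  0.007] w 0.474 yawx -7.13 zax [ 4.e-04 -2.e-04 -1.e+00] q [   4.8   21.4    1.7   70.3   -0.  -168. ]
```

View pics/s4.png

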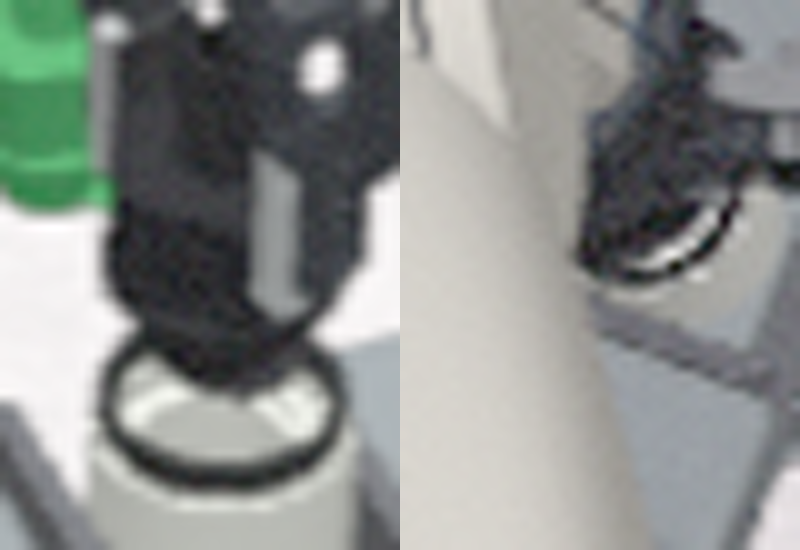

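```bash
python3 - <<'E'
from h import *
exec(open('al.py').read().split("im=np.load")[0])
im=np.load('/tmp/c_scene.npz')['im'][...,1]
np.set_printoptions(linewidth=220)
for r in range(254,286): print(r,im[r,326:360].round().astype(int))
s=manip.read_state()['tool_pos']
M=np.array(manip.camera_info('scene')['view'])
def circ(c,z,r):
    a=np.linspace(0,2*np.pi,181); p=np.array([proj('scene',[c[0]+r*np.cos(t),c[1]+r*np.sin(t),z]) for t in a]); return p.min(0).round(2),p.max(0).round(2)
e=s[2]-.0306
print('flange bot',circ(s,e+.0218,.025),'top',circ(s,e+.0268,.025),'end',circ(s,e,.0143),'core',circ(s,e+.015,.0143))
print('washer top',circ([.588,.134],.1305,.0255),circ([.588,.134],.1305,.0205),'bot',circ([.588,.134],.1225,.0255))
E
```

```text
254 [ 41  41  53  73  61  22   8  10   8   9   9  11   8   8   9   9   9  10  10  20  40  50  52  37  10   7   9  10  10   6  29  98 124 126]
255 [ 43  49  59  71  56  20   2   6   8   8   9  10  10  10  10  10  10  10   8  22  40  50  48  32   9   7   8  11  14  10  31 101 128 129]
256 [ 76  88 102  99  66  17   3   4   4   4   8   7   9   7   9   9   8   9   9  27  42  50  46  29  10   8   9  10   8   8  31 102 128 128]
257 [132 130 128 113  71  16   3   4   4   3   4   4   4   3   6   8   8   8  10  28  43  50  47  29  12   9   7  12  10   7  34 103 130 130]
258 [132 130 127  99  42   5   2   5   5   3   4   5   4   3   4   5   4   7   7  28  44  50  47  30  10   9   8  10  10  10  42 107 130 129]
259 [128 129 129  97  28   2   4   4   6   2   5   5   4   6   4   2   2   4   6  27  43  50  47  30  10   9   7   9   9  10  41 105 130 130]
260 [128 130 130  97  29   5   4   5   4   4   4   3   4   5   6   5   4   3   4  27  43  51  47  29  12   7   9   9  11  11  46 106 130 129]
261 [126 128 129  96  29   4   5   3   5   3   4   5   3   4   2   4   4   3   5  28  43  51  42  24  10  
[... 3105 characters left out ...]
4  23  37  66  83  87  82  72  62  40  30  37  40  50]
284 [46 82 85 67 65 66 68 72 83 89 73 54 53 46 42 45 44 41 38 44 54 68 82 96 90 76 73 70 61 39 24 32 39 39]
285 [ 40  55  63  64  66  66  66  69  71  75  83  91 105 104  98 102 101  95  90 100 104  93  80  78  76  73  72  70  61  38  19  30  38  39]
flange bot (array([328.24, 254.31]), array([354.39, 271.35])) top (array([328.27, 252.33]), array([354.5 , 269.35])) end (array([333.62, 266.39]), array([348.41, 276.18])) core (array([333.76, 260.54]), array([348.67, 270.3 ]))
washer top (array([328.34, 265.51]), array([354.59, 283.  ])) (array([330.91, 267.18]), array([352.01, 281.24])) bot (array([328.29, 268.56]), array([354.43, 286.08]))
```

```bash
python3 -m handwheel '0 0.03 0 0.4 0 0 0; 0 0.03 0.02 0.8 0 0 0; 0 0.03 0.02 1.1 0 0 0; 0 0.03 0.02 1.4 0 0 0; 0 0.03 0.02 1.6 0 0 0;0 0.03 0.02 1.6 0 0 0'
python3 -c "
from h import *
st()"
```

```text
time: 12.45
tool_pos: [0.5894, 0.1334, 0.1529]
eef_rot: [0.0, 0.998, -0.062, 0.0]
ft_force: [0.2, -0.5, -0.3]
width: 0.476
t 12.45 pos [0.5894 0.1334 0.1529] F [ 0.21 -0.49 -0.3 ] T [ 0.078 -0.013  0.067] w 0.476 yawx -7.13 zax [ 2.e-04 -2.e-04 -1.e+00] q [   4.8   21.9    0.    68.2   -0.  -168.1]
```

```bash
python3 -m handwheel '0 0 0 0.1 0 0 0; 0 0 0 0.2 0 0 0; 0 0 0 0.3 0 0 0; 0 0 0 0.4 0 0 0; 0 0 0 0.4 0 0 0'
python3 -c "
from h import *
st()"
```

```text
time: 13.08
tool_pos: [0.5894, 0.1334, 0.1488]
eef_rot: [0.0, 0.998, -0.062, 0.0]
ft_force: [-0.9, 0.3, -1.2]
width: 0.478
t 13.07 pos [0.5894 0.1334 0.1488] F [-0.86  0.26 -1.16] T [ 0.025  0.013 -0.022] w 0.478 yawx -7.13 zax [ 2.e-04 -2.e-04 -1.e+00] q [   4.8   22.    -0.4   67.6   -0.  -168.1]
```

```bash
python3 -m handwheel '0 0 0 0.1 0 0 0; 0 0 0 0.2 0 0 0; 0 0 0 0.2 0 0 0'; python3 -m handwheel '0 0 0 0.1 0 0 0; 0 0 0 0.2 0 0 0; 0 0 0 0.2 0 0 0'
python3 -c "
from h import *
st()"
```

```text
time: 13.45
tool_pos: [0.5893, 0.1334, 0.1467]
eef_rot: [0.0, 0.998, -0.062, -0.0]
ft_force: [0.1, 0.4, -1.0]
width: 0.478
time: 13.82
tool_pos: [0.5893, 0.1334, 0.1446]
eef_rot: [0.0, 0.998, -0.062, -0.0]
ft_force: [-0.4, 0.5, -1.2]
width: 0.48
t 13.82 pos [0.5893 0.1334 0.1446] F [-0.36  0.46 -1.2 ] T [ 0.022 -0.033  0.007] w 0.48 yawx -7.13 zax [-1.e-04 -2.e-04 -1.e+00] q [   4.8   22.1   -0.8   67.1   -0.  -168.1]
```

```bash
python3 -m handwheel '0 0 0 0.1 0 0 0; 0 0 0 0.15 0 0 0; 0 0 0 0.15 0 0 0'; python3 -m handwheel '0 0 0 0.1 0 0 0; 0 0 0 0.15 0 0 0; 0 0 0 0.15 0 0 0'
python3 -c "
from h import *
st()"
```

```text
time: 14.2
tool_pos: [0.5892, 0.1334, 0.1431]
eef_rot: [0.0, 0.998, -0.062, -0.0]
ft_force: [-0.6, 1.4, -0.7]
width: 0.482
time: 14.58
tool_pos: [0.5894, 0.1334, 0.1419]
eef_rot: [0.0, 0.998, -0.062, 0.0]
ft_force: [-0.7, 1.0, 3.9]
width: 0.474
t 14.57 pos [0.5894 0.1334 0.1419] F [-0.67  1.04  3.89] T [-0.08   0.211 -0.01 ] w 0.474 yawx -7.13 zax [ 3.e-04 -2.e-04 -1.e+00] q [   4.8   22.2   -1.1   66.7   -0.  -168.1]
```

```bash
cat >> h.py <<'E'
def avg(n=6):
    F=[];T=[]
    for k in range(n):
        manip.get_image('scene'); s=manip.read_state(); F.append(s['ft_force']);T.append(s['wrist_torque'])
    s=st(); print('AVG F',np.mean(F,0).round(2),'T',np.mean(T,0).round(3),'sd Tz',np.std(np.array(T)[:,2]).round(3))
E
python3 -c "
from h import *
avg()"
python3 -m handwheel '0 0 0 0.03 0 0 10; 0 0 0 0.08 0 0 20; 0 0 0 0.12 0 0 30; 0 0 0 0.12 0 0 30'
python3 -c "
from h import *
avg(4)"
```

```text
t 14.88 pos [0.5894 0.1334 0.1419] F [-1.55  0.03  4.72] T [-0.106  0.202 -0.007] w 0.477 yawx -7.13 zax [ 3.e-04 -2.e-04 -1.e+00] q [   4.8   22.2   -1.1   66.7   -0.  -168.1]
AVG F [-1.01 -0.1   4.85] T [-0.082  0.223  0.005] sd Tz 0.024
time: 15.38
tool_pos: [0.5895, 0.1335, 0.1408]
eef_rot: [-0.0, 0.948, -0.318, 0.0]
ft_force: [0.0, 0.8, 3.5]
width: 0.481
t 15.57 pos [0.5895 0.1335 0.1408] F [ 1.44 -0.3   2.76] T [ 0.146 -0.093 -0.031] w 0.478 yawx -36.96 zax [ 6.e-04 -0.e+00 -1.e+00] q [   4.8   22.2   -1.2   66.5   -0.  -138.2]
AVG F [0.71 0.55 3.8 ] T [ 0.132 -0.083 -0.015] sd Tz 0.018
```

```bash
for i in 1; do python3 -m handwheel '0 0 0 0.04 0 0 10; 0 0 0 0.08 0 0 20; 0 0 0 0.08 0 0 20'; done
python3 -c "
from h import *
avg(4)"
python3 -m handwheel '0 0 0 0.04 0 0 10; 0 0 0 0.08 0 0 20; 0 0 0 0.08 0 0 20'
python3 -c "
from h import *
avg(4)"
```

```text
time: 15.95
tool_pos: [0.5895, 0.1335, 0.14]
eef_rot: [-0.0, 0.88, -0.476, 0.0]
ft_force: [-0.8, 0.2, 3.1]
width: 0.477
t 16.15 pos [0.5895 0.1335 0.14  ] F [-0.41 -0.61  2.49] T [-0.073  0.016 -0.021] w 0.474 yawx -56.77 zax [ 5.e-04 -0.e+00 -1.e+00] q [   4.8   22.3   -1.3   66.4   -0.  -118.4]
AVG F [ 0.02 -0.57  3.3 ] T [-0.044  0.036 -0.006] sd Tz 0.019
time: 16.52
tool_pos: [0.5893, 0.1335, 0.1392]
eef_rot: [-0.0, 0.785, -0.62, 0.0]
ft_force: [-0.2, 0.7, 3.8]
width: 0.48
t 16.73 pos [0.5894 0.1336 0.1392] F [-0.8  -0.88  5.06] T [0.073 0.215 0.039] w 0.477 yawx -76.57 zax [ 4.e-04  0.e+00 -1.e+00] q [  4.8  22.3  -1.4  66.3  -0.  -98.6]
AVG F [-0.61 -0.41  4.54] T [ 0.063  0.219 -0.012] sd Tz 0.035
```

```bash
python3 -m handwheel '0 0 0 0.03 0 0 7.5; 0 0 0 0.06 0 0 15; 0 0 0 0.06 0 0 15'
python3 -c "
from h import *
avg(6)"
python3 -m handwheel '0 0 0 0.03 0 0 7.5; 0 0 0 0.06 0 0 15; 0 0 0 0.06 0 0 15'
python3 -c "
from h import *
avg(6)"
```

```text
time: 17.1
tool_pos: [0.5895, 0.1336, 0.1387]
eef_rot: [0.0, -0.698, 0.716, -0.0]
ft_force: [-0.4, -0.5, 5.7]
width: 0.48
t 17.4 pos [0.5894 0.1336 0.1387] F [-0.1  -1.25  5.2 ] T [ 0.039  0.176 -0.056] w 0.478 yawx -91.48 zax [ 6.e-04  1.e-04 -1.e+00] q [  4.8  22.3  -1.4  66.2   0.  -83.7]
AVG F [ 0.13 -0.51  5.24] T [ 0.035  0.169 -0.028] sd Tz 0.022
time: 17.77
tool_pos: [0.5895, 0.1337, 0.1384]
eef_rot: [0.0, -0.598, 0.801, -0.0]
ft_force: [-1.4, -0.3, 6.1]
width: 0.48
t 18.07 pos [0.5895 0.1337 0.1384] F [-0.72  0.73  6.38] T [ 0.136  0.358 -0.052] w 0.481 yawx -106.38 zax [ 1.e-03  2.e-04 -1.e+00] q [  4.8  22.3  -1.5  66.2   0.  -68.8]
AVG F [-0.81  0.44  6.49] T [ 0.111  0.356 -0.047] sd Tz 0.03
```

```bash
python3 -m handwheel '0 0 0 0.02 0 0 7.5; 0 0 0 0.03 0 0 15; 0 0 0 0.03 0 0 15'
python3 -c "
from h import *
avg(6)
im,d=snap('scene','pics/s5.png')
c=im[220:300,300:390]; cv2.imwrite('pics/s5c.png',cv2.resize((np.clip(c/160.,0,1)**.5*255).astype('uint8'),(675,600),interpolation=cv2.INTER_CUBIC)[:,:,::-1])
"
```

```text
time: 18.45
tool_pos: [0.5895, 0.1339, 0.1382]
eef_rot: [0.001, -0.489, 0.872, 0.0]
ft_force: [0.1, 1.6, 6.5]
width: 0.48
t 18.75 pos [0.5895 0.1339 0.1382] F [-0.31  0.22  5.72] T [ 0.33   0.225 -0.072] w 0.477 yawx -121.29 zax [ 1.2e-03  8.0e-04 -1.0e+00] q [  4.8  22.3  -1.5  66.1   0.  -53.9]
AVG F [-0.33  0.63  5.57] T [ 0.313  0.235 -0.087] sd Tz 0.019
```

View pics/s5c.png

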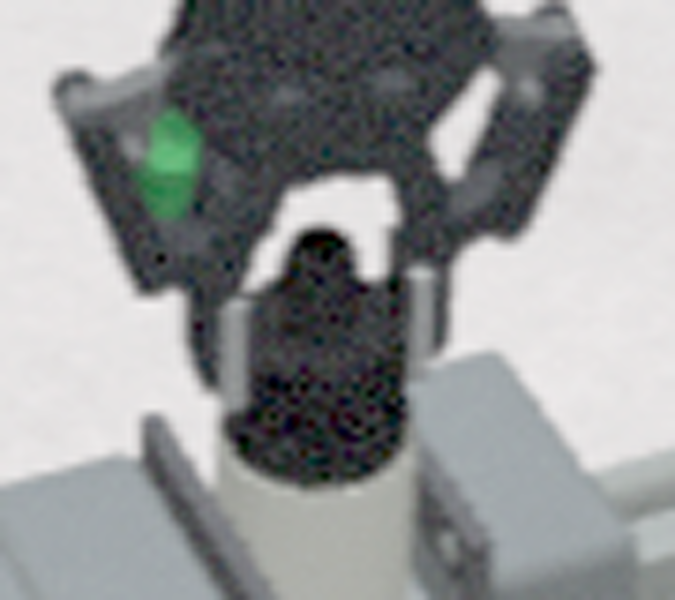

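```bash
python3 -c "
from h import *
J=[]
T=[]
for k in range(6):
    manip.get_image('scene'); s=manip.read_state(); J.append(s['joint_torque'][3:]);T.append(s['wrist_torque'])
print(np.mean(J,0),np.std(J,0),np.mean(T,0))
from scipy.spatial.transform import Rotation as R
"
```

```text
[-0.27715223 -0.40583921 -0.07274846] [4.36248556e-05 6.56835448e-05 3.57427941e-05] [ 0.31507683  0.25538409 -0.07143934]
```

```bash
python3 -m handwheel '0.65 0 0 0 0 0 0; 0.65 0 0 0 0 0 0; 0.65 0 0 0 0 0 0'
python3 -c "
from h import *
s=manip.read_state(); print(s['joint_torque'][3:]); st()"
python3 -m handwheel '0 0 0 0 0 0 0; 0 0 0 0 0 0 0; 0 0 0 0 0 0 0; 0 0 0 0 0 0 0'
python3 -c "
from h import *
s=manip.read_state(); print(s['joint_torque'][3:]); st()
im,d=snap('scene','pics/s6.png')
c=im[220:300,300:390]; cv2.imwrite('pics/s6c.png',cv2.resize((np.clip(c/160.,0,1)**.5*255).astype('uint8'),(675,600),interpolation=cv2.INTER_CUBIC)[:,:,::-1])
"
```

```text
time: 19.48
tool_pos: [0.5894, 0.1339, 0.1379]
eef_rot: [0.0, -0.49, 0.872, 0.0]
ft_force: [0.2, 0.7, -0.4]
width: 0.65
[-0.00486616  0.00175673 -0.00975133]
t 19.48 pos [0.5894 0.1339 0.1379] F [ 0.16  0.65 -0.42] T [-0.052  0.015 -0.028] w 0.65 yawx -121.27 zax [ 6.e-04  7.e-04 -1.e+00] q [  4.8  22.3  -1.5  66.1   0.  -53.9]
time: 19.98
tool_pos: [0.5895, 0.1338, 0.1381]
eef_rot: [0.001, -0.49, 0.872, 0.0]
ft_force: [-0.7, -0.4, 3.7]
width: 0.476
[-0.31223598  0.18669723 -0.01182572]
t 19.98 pos [0.5895 0.1338 0.1381] F [-0.7  -0.44  3.71] T [-0.153  0.148 -0.031] w 0.476 yawx -121.28 zax [ 9.e-04  6.e-04 -1.e+00] q [  4.8  22.3  -1.5  66.1   0.  -53.9]
```

View pics/s6c.png

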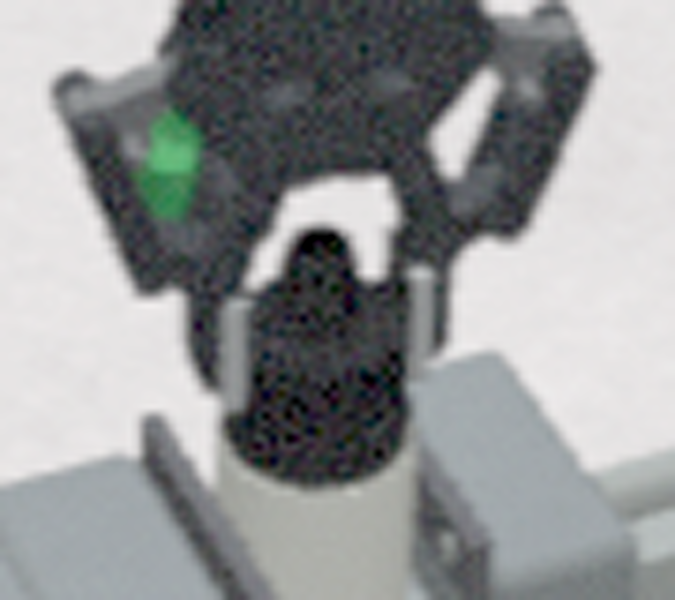

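```bash
cat >> h.py <<'E'
def jt(n=2):
    for k in range(n): manip.get_image('scene')
    s=manip.read_state(); M=st()
    print('JT456',s['joint_torque'][3:].round(4))
E
python3 -m handwheel '0 0 0 0.02 0 0 5; 0 0 0 0.04 0 0 10; 0 0 0 0.04 0 0 10'
python3 -c "
from h import *
jt()"
python3 -m handwheel '0 0 0 0.02 0 0 5; 0 0 0 0.04 0 0 10; 0 0 0 0.04 0 0 10'
python3 -c "
from h import *
jt()"
```

```text
time: 20.4
tool_pos: [0.5895, 0.134, 0.1378]
eef_rot: [0.001, -0.413, 0.911, 0.0]
ft_force: [-0.7, -0.0, 2.9]
width: 0.477
t 20.5 pos [0.5895 0.134  0.1377] F [-0.13  1.13  3.31] T [ 0.235  0.12  -0.124] w 0.475 yawx -131.16 zax [ 1.1e-03  9.0e-04 -1.0e+00] q [  4.8  22.3  -1.5  66.1   0.  -44. ]
JT456 [-0.0945 -0.304  -0.0498]
time: 20.88
tool_pos: [0.5895, 0.134, 0.1374]
eef_rot: [0.001, -0.333, 0.943, 0.0]
ft_force: [-1.0, 0.1, 2.8]
width: 0.478
t 20.98 pos [0.5895 0.134  0.1374] F [-0.48  0.4   3.42] T [ 0.164  0.121 -0.168] w 0.477 yawx -141.02 zax [ 0.001  0.001 -1.   ] q [  4.8  22.3  -1.6  66.    0.1 -34.1]
JT456 [-0.2444 -0.1622 -0.0952]
```

```bash
python3 -m handwheel '0 0 0 0.02 0 0 5'
python3 -c "
from h import *
jt(0)"
python3 -m handwheel '0 0 0 0.02 0 0 5'
python3 -c "
from h import *
jt(0)
jt(1)
jt(2)"
```

```text
time: 21.1
tool_pos: [0.5895, 0.134, 0.1372]
eef_rot: [0.001, -0.293, 0.956, 0.0]
ft_force: [-0.1, -0.3, 3.3]
width: 0.481
t 21.1 pos [0.5895 0.134  0.1372] F [-0.06 -0.32  3.31] T [-0.007  0.174  0.213] w 0.481 yawx -145.96 zax [ 1.e-03  9.e-04 -1.e+00] q [  4.8  22.3  -1.6  66.    0.  -29.2]
JT456 [-0.2543 -0.037  -1.4578]
time: 21.22
tool_pos: [0.5894, 0.134, 0.137]
eef_rot: [0.001, -0.251, 0.968, 0.0]
ft_force: [-0.7, 0.2, 3.4]
width: 0.478
t 21.23 pos [0.5894 0.134  0.137 ] F [-0.75  0.21  3.42] T [0.025 0.144 0.251] w 0.478 yawx -150.97 zax [ 1.e-03  9.e-04 -1.e+00] q [  4.8  22.3  -1.6  66.    0.  -24.2]
JT456 [-0.2526 -0.0419 -0.9332]
t 21.27 pos [0.5894 0.134  0.137 ] F [-0.35  0.64  2.92] T [-0.006  0.141  0.081] w 0.479 yawx -151.22 zax [ 1.e-03  9.e-04 -1.e+00] q [  4.8  22.3  -1.6  66.    0.  -24. ]
JT456 [-0.2536 -0.0449 -0.5619]
t 21.38 pos [0.5894 0.134  0.137 ] F [-0.69 -0.11  3.45] T [ 0.037  0.102 -0.192] w 0.476 yawx -150.81 zax [ 1.e-03  9.e-04 -1.e+00] q [  4.8  22.3  -1.6  66.    0.  -24.4]
JT456 [-0.2814 -0.1004  0.2183]
```

```bash
python3 -m handwheel '0 0 0 0.003 0 0 0.7; 0 0 0 0.006 0 0 1.4; 0 0 0 0.009 0 0 2.1; 0 0 0 0.012 0 0 2.8'
python3 -c "
from h import *
jt(0); print(manip.read_state()['joint_vel'][5])"
python3 -m handwheel '0 0 0 0.003 0 0 0.7; 0 0 0 0.006 0 0 1.4'
python3 -c "
from h import *
jt(0); print(manip.read_state()['joint_vel'][5])
jt(2);jt(2)"
```

```text
time: 21.88
tool_pos: [0.5894, 0.134, 0.1369]
eef_rot: [0.001, -0.228, 0.974, 0.0]
ft_force: [-0.6, 0.9, 4.9]
width: 0.477
t 21.88 pos [0.5894 0.134  0.1369] F [-0.58  0.93  4.86] T [0.009 0.198 0.225] w 0.477 yawx -153.64 zax [ 0.001  0.001 -1.   ] q [  4.8  22.3  -1.6  66.    0.  -21.5]
JT456 [-0.3302 -0.0389  0.0752]
0.09923856754385918
time: 22.12
tool_pos: [0.5894, 0.134, 0.1368]
eef_rot: [0.001, -0.216, 0.976, 0.0]
ft_force: [-0.7, 0.3, 3.2]
width: 0.476
t 22.12 pos [0.5894 0.134  0.1368] F [-0.68  0.26  3.2 ] T [0.052 0.228 0.27 ] w 0.476 yawx -155.08 zax [ 1.e-03  9.e-04 -1.e+00] q [  4.8  22.3  -1.6  66.    0.  -20.1]
JT456 [-0.3309 -0.0361  0.0927]
0.0975347062973715
t 22.23 pos [0.5894 0.134  0.1368] F [-0.5   0.39  4.43] T [0.082 0.18  0.176] w 0.474 yawx -155.06 zax [ 1.e-03  9.e-04 -1.e+00] q [  4.8  22.3  -1.6  66.    0.  -20.1]
JT456 [-0.3319 -0.0456  0.3173]
t 22.32 pos [0.5894 0.134  0.1368] F [-0.73 -1.08  3.76] T [0.006 0.204 0.126] w 0.48 yawx -155.03 zax [ 1.e-03  9.e-04 -1.e+00] q [  4.8  22.3  -1.6  66.    0.  -20.1]
JT456 [-0.337  -0.0553  0.1668]
```

```bash
for k in 1; do python3 -m handwheel '0 0 0 0.003 0 0 0.7; 0 0 0 0.006 0 0 1.4; 0 0 0 0.009 0 0 2.1; 0 0 0 0.012 0 0 2.8; 0 0 0 0.015 0 0 3.5; 0 0 0 0.018 0 0 4.2'; done
python3 -c "
from h import *
jt(0)"
python3 -m handwheel '0 0 0 0.003 0 0 0.7; 0 0 0 0.006 0 0 1.4; 0 0 0 0.009 0 0 2.1; 0 0 0 0.012 0 0 2.8'
python3 -c "
from h import *
jt(0)"
python3 -m handwheel '0 0 0 0.003 0 0 0.7; 0 0 0 0.006 0 0 1.4; 0 0 0 0.009 0 0 2.1; 0 0 0 0.012 0 0 2.8'
python3 -c "
from h import *
jt(0)"
```

```text
time: 23.08
tool_pos: [0.5894, 0.134, 0.1367]
eef_rot: [0.001, -0.18, 0.984, 0.0]
ft_force: [-0.5, -0.0, 3.7]
width: 0.478
t 23.07 pos [0.5894 0.134  0.1367] F [-0.46 -0.03  3.71] T [-0.001  0.241  0.272] w 0.478 yawx -159.28 zax [ 1.e-03  9.e-04 -1.e+00] q [  4.8  22.3  -1.6  65.9   0.  -15.9]
JT456 [-0.4041 -0.0301  0.1058]
time: 23.58
tool_pos: [0.5894, 0.134, 0.1365]
eef_rot: [0.001, -0.155, 0.988, 0.0]
ft_force: [-0.8, 1.4, 3.1]
width: 0.476
t 23.57 pos [0.5894 0.134  0.1365] F [-0.78  1.45  3.07] T [0.    0.237 0.222] w 0.476 yawx -162.13 zax [ 0.001  0.001 -1.   ] q [  4.8  22.4  -1.7  65.9   0.1 -13. ]
JT456 [-0.4288 -0.0266  0.1164]
time: 24.08
tool_pos: [0.5894, 0.134, 0.1365]
eef_rot: [0.001, -0.131, 0.991, 0.0]
ft_force: [-1.6, 0.6, 4.6]
width: 0.477
t 24.07 pos [0.5894 0.134  0.1365] F [-1.63  0.58  4.58] T [0.047 0.224 0.311] w 0.477 yawx -164.98 zax [ 1.e-03  9.e-04 -1.e+00] q [  4.8  22.4  -1.7  65.9   0.  -10.2]
JT456 [-0.4531 -0.0243  0.1267]
```

```bash
python3 -m handwheel '0 0 0 0.003 0 0 0.7; 0 0 0 0.006 0 0 1.4; 0 0 0 0.009 0 0 2.1; 0 0 0 0.012 0 0 2.8; 0 0 0 0.018 0 0 4.2; 0 0 0 0.024 0 0 5.6; 0 0 0 0.03 0 0 7; 0 0 0 0.036 0 0 8.4; 0 0 0 0.039 0 0 9.1; 0 0 0 0.042 0 0 9.8; 0 0 0 0.045 0 0 10.5; 0 0 0 0.048 0 0 11.2'
python3 -c "
from h import *
jt(0)"
python3 -m handwheel '0 0 0 0.003 0 0 0.7; 0 0 0 0.006 0 0 1.4; 0 0 0 0.009 0 0 2.1; 0 0 0 0.012 0 0 2.8'
python3 -c "
from h import *
jt(0)
jt(4)"
```

```text
time: 25.58
tool_pos: [0.5894, 0.134, 0.136]
eef_rot: [0.0, -0.033, 0.999, 0.0]
ft_force: [-1.4, 0.4, 4.3]
width: 0.478
t 25.57 pos [0.5894 0.134  0.136 ] F [-1.37  0.43  4.32] T [0.017 0.37  0.267] w 0.478 yawx -176.22 zax [ 1.e-03  9.e-04 -1.e+00] q [ 4.8 22.4 -1.7 65.9  0.   1.1]
JT456 [-0.6141 -0.0596  0.1614]
time: 26.08
tool_pos: [0.5894, 0.134, 0.1358]
eef_rot: [0.0, -0.008, 1.0, 0.0]
ft_force: [-1.1, -0.4, 4.6]
width: 0.476
t 26.07 pos [0.5894 0.134  0.1358] F [-1.12 -0.44  4.55] T [-0.005  0.385  0.345] w 0.476 yawx -179.06 zax [ 1.e-03  9.e-04 -1.e+00] q [ 4.8 22.4 -1.7 65.8  0.   3.9]
JT456 [-0.6364 -0.051   0.1753]
t 26.27 pos [0.5894 0.134  0.1359] F [-1.29  0.45  5.08] T [0.015 0.38  0.223] w 0.477 yawx -179.02 zax [ 0.001  0.001 -1.   ] q [ 4.8 22.4 -1.7 65.8  0.1  3.9]
JT456 [-0.6452 -0.0725  0.2489]
```

```bash
python3 -m handwheel '0.6 0 0 0 0 0 0; 0.9 0 0 0 0 0 0; 0.9 0 0 0 0 0 0; 0.9 0 0 0 0 0 0'; python3 -m handwheel '0.9 0 0 -1 0 0 0; 0.9 0 0 -3 0 0 0; 0.9 0 0 -6 0 0 0; 0.9 0 0 -9 0 0 0; 0.9 0 0 -12 0 0 0; 0.9 -4 0 -13 0 0 0; 0.9 -4 -5 -13 0 0 0; 0.9 -4 -10 -13 0 0 0; 0.9 -4 -16 -13 0 0 0; 0.9 -4 -20 -13 0 0 0; 0.9 -4 -22 -13 0 0 0; 0.9 -4 -22 -13 0 0 0'
python3 - <<'E'
from h import *
st()
for n in('top','scene'):
    D=[];I=[]
    for k in range(6):
        im,d=manip.get_image(n); d=d.copy(); d[d==0]=np.nan; D.append(d); I.append(im.astype(float))
    d=np.nanmedian(D,0); P=cloud(n,d); im=np.mean(I,0); cv2.imwrite(f'pics/f_{n}.png',im[:,:,::-1])
    m=(np.hypot(P[...,0]-.588,P[...,1]-.134)<.024)&(P[...,2]>.145); q=P[m]
    print(n,np.histogram(q[:,2],bins=np.arange(.145,.195,.002))[0]); h=q[(q[:,2]>.150)&(q[:,2]<.166)]; t=q[q[:,2]>.178]; print('hex',np.median(h,0).round(4),len(h),'tail',np.median(t,0).round(4))
    r,c=((183,237) if n=='top' else (235,317))
    w=np.clip(im[r-10:r+50,c:c+60]/160,0,1)**.5*255
    cv2.imwrite(f'pics/fc_{n}.png',cv2.resize(w.astype('uint8'),(400,400),interpolation=cv2.INTER_CUBIC)[:,:,::-1])
cv2.imwrite('pics/fc.png',np.hstack([cv2.imread('pics/fc_top.png'),cv2.imread('pics/fc_scene.png')]))
E
```

```text
time: 26.78
tool_pos: [0.5894, 0.1339, 0.1357]
eef_rot: [0.0, -0.008, 1.0, 0.0]
ft_force: [0.4, -0.1, 0.3]
width: 0.898
time: 28.28
tool_pos: [0.633, -0.0863, 0.2658]
eef_rot: [0.001, -0.008, 1.0, 0.001]
ft_force: [0.4, 1.0, -0.1]
width: 0.898
t 28.27 pos [ 0.633  -0.0863  0.2658] F [ 0.36  1.01 -0.11] T [ 0.016 -0.006  0.009] w 0.898 yawx -179.12 zax [ 0.0011  0.0011 -1.    ] q [-15.3  23.6  19.2  85.6   0.1 -16.2]
top [  4   3   2   2  65 147  15   2   3   0   3   2   0   0   4  10   6  17
  32   7   0   0   0   0   0]
hex [0.5851 0.1313 0.1556] 235 tail [0.5878 0.1338 0.1817]
scene [ 18  20  13  17  19  33 155  12  12   8   9   7  10  12   8   5  17   5
  17  37   2   0   0   0   0]
hex [0.5967 0.1417 0.1577] 273 tail [0.5912 0.1361 0.1833][ WARN:0@7.666] global loadsave.cpp:1063 imwrite_ Unsupported depth image for selected encoder is fallbacked to CV_8U.
<stdin>:7: RuntimeWarning: All-NaN slice encountered
```

View pics/fc.png

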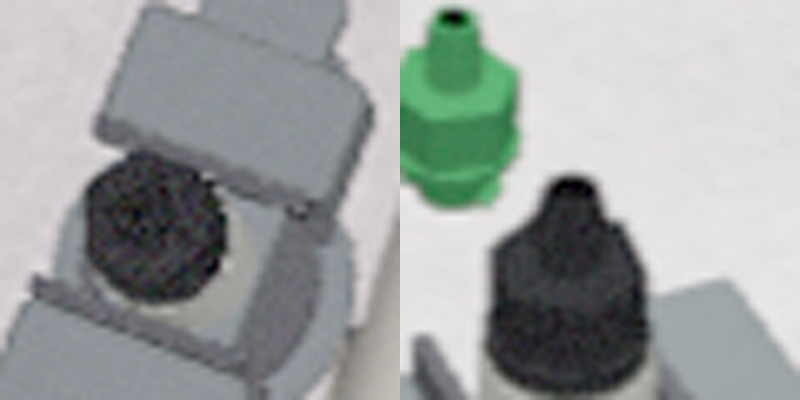

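View pics/f_scene.png

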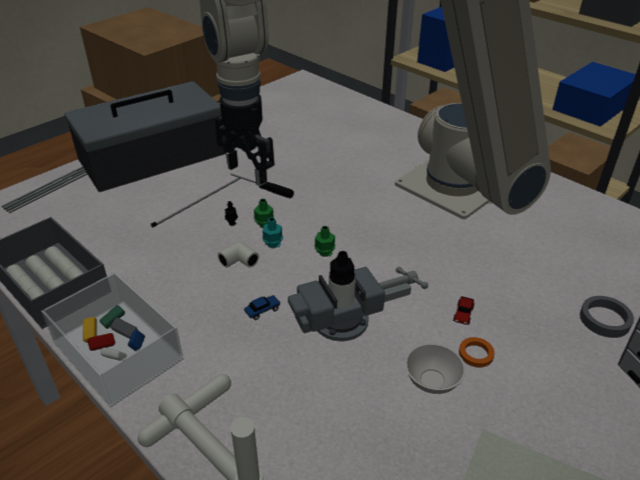

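The barb stands upright and seated, and everything else lies where it was. The hexagon's top shows the washer compressed about 3.3 mm, which corresponds to about a quarter turn at 15 mm per turn. I'm handing it in.

```bash
python3 -c "
from h import *
print(manip.finish_job())"
```

```text
the job is handed in; nothing more can be done
None
```

I stood the larger black barb upright in the coupling and screwed it down clockwise about 172° from first rest. I let go once on the way to regrip, then turned to about a quarter turn past the washer, released it and backed the arm away. The job was handed in at about 29 s.

**What went well:** the last pictures show the barb upright and seated, with the other things where they lay. The force readings I took stayed under 7 N. The last torque reading was about 0.3 N m, within the stated 0.2 to 0.6.

**What is uncertain:** I did not catch the moment the flange first met the washer. Readings taken at a standstill were misleading, because the arm overshoots slightly and springs back. I only noticed the climbing torque once it was already above 0.2 N m, so I worked out the contact point afterwards. These estimates of the final turn past contact disagree:

| Source | Turn past contact |
|---|---|
| Washer compression, about 3.2 to 3.5 mm in the last pictures | 77 to 84°, up to 31° more if the thread play was taken up |
| Torque slope | about 95° |
| Push force and height while lowering | about 115° |

I stopped at roughly 100° by my best estimate of the contact point, so the quarter turn is approximate and probably a little over.

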